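Clamp a turned blank in the boring jig with its recessed knob

TASK

Set the short plain round blank upright in the nest of the clamping jig, flat on the base board between the rubber-faced jaw and the V of the end stop, and let go of it. Then reach down into the round well and turn the recessed knob clockwise until the jaw grips the blank firmly, with about 55 N (under 40 N it would slip, over 75 N it gets marked), and withdraw so that it stays clamped. Go by feel, do not press hard on the well block, and leave the calliper, the cup and the wax tin where they are.

Things in the scene. Friction and masses are not known exactly. Their poses are not given: they have to be found in the camera images.
- blank_mid (a point): Centre, half-way up, of the loose blank: a plain pale boxwood cylinder 60 mm in diameter, 50 mm high, 0.09 to 0.19 kg, standing on the bench to the right of the jig. z is its axis. The foot is rounded (50 mm across at the bottom, full diameter from 10 mm up), so it finds its way into the nest; the top edge is rounded from 44 mm up. Round to 0.4 mm only.
- jig: Clamping jig, fixed. Origin: under the centre of its plywood base, 130 (x) x 262 (y) x 18 mm high, z up. From +y to -y: well block with the knob, jaw between two guides 12 mm high, nest, end stop (pale 120 degree V pads, 14 to 30 mm above the base, open to +y, before a post 84 mm wide, 50 mm high). The stop is bolted in slots, its y setting differs by 2.4 mm either way, so where the grip begins is unknown.
- nest (a point): Centre of the nest, on top of the base board (18 mm above the bench), y = -34 mm in the jig's frame; axes as the jig's. The blank stands here between jaw (+y side) and stop (-y side), with 1.5 to 7.5 mm of play along y before clamping; clamped, it ends up to 6 mm from here towards -y. Fingers that hold the blank along the jig's x axis are clear of jaw and stop.
- jaw: Sliding jaw, a grey metal block 36 mm wide (x), 31 mm high, with a black rubber face (14 to 30 mm above the base board) that looks to the jig's -y. Origin: on the board, under the face. The knob's cam pushes it 3.5 mm towards -y per rad of clockwise turn. Once it meets the blank, its force soon grows by some 10 to 30 N per 0.1 rad. 55 N is right, 40 to 75 N will do, over 100 N ruins the wood.
- well_block: Dark brown wooden block 104 x 104 mm, 50 mm high, on the base board (top 68 mm above the bench), with a round well 84 mm in diameter right through it down to the board. Origin: centre of its underside, at y = +68 mm in the jig's frame. Its brass-rimmed mouth is too narrow for wide open fingers. Do not press on the block with more than 30 N.
- knob_grip (a point): On the knob's axis in the middle of the well, 48 mm above the bench, where to grip. Black hub 34 mm across (top 24.5 mm above the bench), on it an upright wing 40 mm long (along this x), 15 mm thick (along this y), its top 59.5 mm above the bench, so 8.5 mm below the mouth. Grip across the thickness. It turns about z; clockwise from above tightens.
- knob (a joint): Turn of the knob in rad, 0 with the wing along the jig's x, growing clockwise; range 0 to 3.6, start 0 to 0.3. Grip begins at about 1.2 to 2.7, so a second hold may be needed. Friction 0.31 N m, plus 0.0035 N m per N of jaw force. At rest friction may act either way on the hand: judge the force by the rise over free turning done in equal steps (0.19 N m at 55 N). It stays where left.
- caliper: Steel outside calliper lying flat on the bench beyond the jig, 112 x 136 x 12 mm, origin under its middle. Bystander.
- cup: Small turned wooden cup, 68 mm in diameter, 48 mm high, left of the jig, origin at the centre of its foot. Bystander.
- wax_tin: Round wax tin, 66 mm in diameter, 28 mm high, left of the jig, origin at the centre of its underside. Bystander.

How it is judged (in metres and radians):
On the way:
1. the blank stands free in the nest, upright on the base board, let go of, before the knob is tightened (horizontal distance between blank_mid and nest below 0.008 m and z of blank_mid in the frame of nest between 0.0235 and 0.0275 m and angle between blank_mid's own z axis and vertical below 0.05 rad and contact force between the fingers and blank below 0.3 N and contact force between jaw and blank below 8 N), for 0.2 s.
At the end, for the whole second after the job is handed in: The blank stands upright (within 0.05 rad) on the base board (within 2.5 mm) within 8 mm of the nest's centre, and the jaw presses on it with 40 to 75 N that stays after the hand has gone (horizontal distance between blank_mid and nest below 0.008 m and z of blank_mid in the frame of nest between 0.0235 and 0.0275 m and angle between blank_mid's own z axis and vertical below 0.05 rad and contact force between jaw and blank between 40 and 75 N and linear speed of blank below 0.02 m/s and velocity of joint knob below 0.05 rad/s); the robot touches nothing.
It fails at once if the jaw squeezes the blank with more than 100 N (bruised wood) (contact force between jaw and blank above 100 N).
It fails at once if the robot presses on the well block with more than 30 N (contact force between any of the arm, the fingers and well_block above 30 N).
It fails at once if the calliper, the cup or the wax tin is moved by more than 15 mm (distance of any of caliper, cup, wax_tin from where it was at the start of the episode above 0.015 m).
It also fails if it takes over 67 s, if anything falls off the work surface, if the arm or the gripper's body presses on something with over 40 N, if the wrist force passes 120 N, or if a joint passes its speed limit or range.

ROBOT

A 6-joint arm with a two-finger parallel gripper is mounted at the origin on a cart in front of the work surface, level with it; the furniture and walls round the work are solid. World frame = base frame: x ahead of the robot, y to its left, z up, the work surface at z = 0. Lengths are in mm, angles in degrees, forces in N, time in s.
With the tool pointing down it reaches from about 300 to 850 mm from the base axis. Payload 4.2 kg.
Tool frame: the origin (TCP) lies between the finger pads; the fingertips stand 22 mm ahead of it and the grasp point (between the pads) lies 3 mm ahead of it; z points along the fingers, y is the direction in which the jaws open and shut (so a half turn about z gives the same grasp; the last joint's range is limited). The gripper opens to 91 mm and grips with 3 to 60 N. Pads are 32 mm wide; open, the fingers measure 118 mm over their backs; the gripper's body (76 mm by 178 mm) begins 60 mm behind the grasp point.
Start: joints at [-71.448, 18.312, 89.639, -0, 72.044, -1.146], TCP at [193.817, -541.365, 235.976] pointing down, gripper open.
Joint ranges: [-177.97, 177.97], [-48.28, 115.42], [12.27, 149.76], [-77.06, 257.06], [2.81, 150.46], [-146.56, 146.56]. Speed limits (degrees/s): [147.25, 147.25, 180, 180, 180, 180].

INTERFACE

Orientations are given as [roll, pitch, yaw] about the fixed x, y, z axes, in that order (R = Rz(yaw) Ry(pitch) Rx(roll)).
In Python, from workcell import * gives the robot as it stands.
- The arm moves only by the shell command python3 -m jog 'ROWS' [OPENING] [FORCE]. ROWS is text: rows parted by semicolons, each of 6 numbers parted by spaces: the shift along the tool's x, y, z in units of 0.5 m (1.0 is 0.5 m), then the turn, a rotation vector about the tool's x, y, z in units of pi/2 rad (1.0 is pi/2 rad). A call has 1 to 20 rows; each row is the pose to reach, as a shift and turn from the pose measured when the call began, along the tool's axes at that moment; what a row does not reach only later rows make up. A row lasts 1/12 s, in which the tool goes at most 41.7 mm and 7.16 degrees, less where a joint would pass 70% of its speed; a pose out of reach is approached as far as the arm can. A call with a number of a shift or a turn outside -1 to 1 is refused whole. A call with a gripper value outside its range is refused whole. OPENING is the opening, from -1 (shut) to 1 (fully open), set as the call begins (- or left out, the last holds). The fingers move at their own pace and stop on an object; FORCE is the grip in N (left out, the last holds). Time passes only in rows, so rows that repeat a pose let the fingers close. It gives the time, the measured TCP pose, the force and the opening at its end, in the units of the state.
- state(): the state, without advancing time (a new reading comes with each control period).
- grab_frame(name): name is "scene" or "top" or "wrist"; returns the picture (384x512x3 uint8, red, green, blue); there is no depth.
- calibration(name): a dict with "mtx" (3x3 intrinsics, pixels), "rvec" (rotation vector, rad) and "tvec" (3), from world to camera coordinates, as OpenCV has them. Camera axes: x right, y down, z forward; pixel columns grow to the right and rows downward; lengths in mm; the calibration is good to about 2 mm. A picture is of the moment at which its call begins: read the wrist's pose just before it. calibration takes no time and is no camera call; for the wrist camera it gives the pose at the moment of the call.
- job_done(): hands the job in, once; it reports no verdict.
Trained networks look in the newest picture that a camera, given by its name, has taken for a name from the list of things; names that differ only in an ending like _2 or _b are one class to them, and where a whole thing is asked for, a point or a joint stands for the part that bears it (a point fixed in the world has none). Each returns a list of dicts, best first, with "confidence" (0 to 1); they miss things now and then, are a little off and sometimes report something else, mostly with a low value. They report only what shows in the picture. A call takes as long as a camera call.
- spot_in(query, camera): "rect" ([left, top, right, bottom] in pixels, round what is visible of it).
- tip_of(query, camera): "location" ([column, row] in pixels: a listed point, or the origin of a listed thing).
The state is a dict: "time_s": time; "qpos": joint angles; "qvel": joint speeds; "effort": joint torques, N m; "ee_pos": TCP position; "ee_rot": TCP orientation; "force": force on the tool from outside, world axes, zero at the start; "torque": the same for the moment, N m; "gripper_width": finger opening in mm.
Only numpy, scipy, OpenCV 4.12 (cv2) and the standard library are available. Lean on these libraries where they do the work, as an engineer would, in place of code of your own. Each camera call takes 0.05 s, during which the arm holds its last target. There are 200 camera calls.

## Working session

There is one attempt and no reset: what is moved stays moved. The work goes in short steps, Python scripts to look and compute and a shell command to move; the robot and the scene stay as the last step left them, time stands still between calls to the robot, and variables do not carry over. Pictures are saved under pics/ and viewed, about 8 in all and at most 12, crops included, and the job is handed in when it is done.

```bash
mkdir -p pics
cat > h.py <<'E'
from workcell import *
import numpy as np, cv2
from scipy.spatial.transform import Rotation as R
def ray(cal,px):
    M=cv2.Rodrigues(np.array(cal["rvec"],float))[0]; t=np.array(cal["tvec"],float).ravel()
    d=M.T@np.linalg.inv(np.array(cal["mtx"],float))@np.array([px[0],px[1],1.0]); return -M.T@t, d/np.linalg.norm(d)
def atz(cal,px,z):
    o,d=ray(cal,px); return o+d*(z-o[2])/d[2]
def tri(rs):
    A=sum(np.eye(3)-np.outer(d,d) for o,d in rs); b=sum((np.eye(3)-np.outer(d,d))@o for o,d in rs)
    return np.linalg.solve(A,b)
def proj(cal,P):
    return cv2.projectPoints(np.array(P,float).reshape(-1,3),np.array(cal["rvec"],float),np.array(cal["tvec"],float),np.array(cal["mtx"],float),None)[0].reshape(-1,2)
def save(n,im): cv2.imwrite("pics/"+n,im[:,:,::-1])
def rows(target,yaw=None,rpy=None):
    s=state(); Rm=R.from_euler('xyz',s["ee_rot"],degrees=True)
    d=Rm.inv().apply(np.array(target)-np.array(s["ee_pos"]))/500
    out=list(d)
    if rpy is not None: out+=list((Rm.inv()*R.from_euler('xyz',rpy,degrees=True)).as_rotvec()/(np.pi/2))
    return np.round(out,4)
E
python3 - <<'E'
from h import *
print(state())
ims=[]
cs={}
for c in ["scene","top"]:
    im=grab_frame(c); save(c+"0.png",im); cs[c]=calibration(c); ims.append(im)
    for q in ["blank_mid","jig","nest","jaw","well_block","knob_grip","caliper","cup","wax_tin"]:
        r=tip_of(q,c)[:2]; print(c,q,[(np.round(x["location"],1).tolist(),round(x["confidence"],2)) for x in r])
        if c=="top":
            z=dict(blank_mid=25,nest=18,jaw=18,well_block=18,knob_grip=48).get(q,0)
            if r: print("   ",np.round(atz(cs[c],r[0]["location"],z),1))
E
```

```text
{'time_s': 0.0, 'qpos': array([-7.14487510e+01,  1.83485914e+01,  8.97044526e+01, -4.27500775e-04,
        7.20424617e+01, -1.14595248e+00]), 'qvel': array([-0.08711213, -0.0174539 ,  0.05157475,  0.0946644 ,  0.06496331,
        0.02230869]), 'effort': array([ 1.39592303e-03, -4.12456834e+01, -2.31975800e+01,  7.30003905e-02,
        4.57438873e-02, -1.51195741e-04]), 'ee_pos': array([ 193.65875681, -540.9299707 ,  235.16404365]), 'ee_rot': array([-1.79904505e+02, -1.50367417e-03,  1.96973324e+01]), 'force': array([ 0.020364  , -0.05589962,  0.75533122]), 'torque': array([-0.02764247,  0.00242634, -0.04978877]), 'gripper_width': 91.03394186066014}
scene blank_mid [([155.2, 190.5], 0.71)]
scene jig [([258.4, 187.9], 0.98)]
scene nest [([249.9, 186.7], 0.64)]
scene jaw [([258.0, 182.8], 0.43)]
scene well_block [([278.2, 180.7], 0.66)]
scene knob_grip [([277.3, 174.3], 0.66)]
scene caliper [([262.7, 246.8], 0.75)]
scene cup [([334.1, 164.2], 0.8)]
scene wax_tin [([316.9, 143.3], 0.56)]
top blank_mid [([341.4, 240.9], 0.72)]
    [ 473.8 -237.6   25. ]
top jig [([239.4, 213.6], 0.59)]
    [549.6  82.8   0. ]
top nest [([249.9, 215.9], 0.82), ([262.2, 150.0], 0.2)]
    [543.  49.  18.]
top jaw [([241.0, 215.3], 0.56)]
    [544.1  76.9  18. ]
top well_block [([218.6, 208.3], 0.73)]
    [563.9 147.8  18. ]
top knob_grip [([221.9, 207.5], 0.58)]
    [565.6 135.1  48. ]
top caliper [([258.8, 148.7], 0.65)]
    [760.2  27.3   0. ]
top cup [([161.5, 214.2], 0.89)]
    [540.4 329.6   0. ]
top wax_tin [([163.4, 240.1], 0.69)]
    [459.  319.7   0. ]
```

```bash
ls; ls pics
```

```text
h.py
pics
scene0.png
top0.png
```

Run:
```python
import cv2,numpy as np
a=cv2.imread("pics/top0.png")[110:290,130:390];b=cv2.imread("pics/scene0.png")[110:290,120:380]
cv2.imwrite("pics/v1.png",np.vstack([cv2.resize(x,(433*1,300),interpolation=3) for x in(a,b)]))
```

```text
(no output)
```

View pics/v1.png

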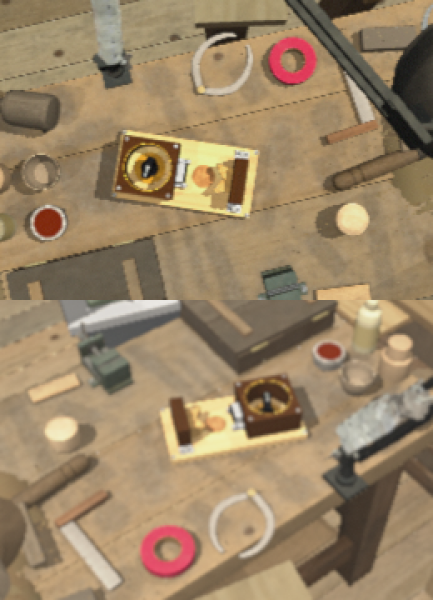

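Run:
```python
from h import *
t=calibration("top");s=calibration("scene")
P=dict(blank_mid=((155.2,190.5),(341.4,240.9)),nest=((249.9,186.7),(249.9,215.9)),well=((278.2,180.7),(218.6,208.3)),knob=((277.3,174.3),(221.9,207.5)))
for k,(a,b) in P.items(): print(k,np.round(tri([ray(s,a),ray(t,b)]),1))
print(proj(t,[[0,0,0]]),ray(t,(256,192))[0],ray(s,(256,192))[0])
w=calibration("wrist");print(ray(w,(256,192)),w["mtx"])
st=state();Rm=R.from_euler('xyz',st["ee_rot"],degrees=True)
o,d=ray(w,(256,192));print("cam in tool",Rm.inv().apply(o-st["ee_pos"]),Rm.inv().apply(d))
print(rows([474,-237,200]))
```

```text
blank_mid [ 473.9 -237.3   26.1]
nest [ 5.436e+02  5.000e+01 -1.000e-01]
well [562.9 144.8  11.7]
knob [565.6 135.2  48.5]
[[260.39449919 393.3196278 ]] [ 520.61818773   35.94618656 1245.38061221] [1335.82187457 -208.33171926  988.28691036]
(array([ 271.09043246, -514.08168324,  385.74924183]), array([-0.27611389, -0.09149429, -0.95676011])) [[300.77253945   0.         258.01371407]
 [  0.         300.77253945 191.19667082]
 [  0.           0.           1.        ]]
cam in tool [  81.93356519    0.37793199 -149.74413098] [-0.29081183 -0.00708713  0.95675402]
[ 0.7327 -0.3843  0.072 ]
```

Picture 1: top view shows the jig in the middle (well block at left, end stop at right), the blank lower right near top pixel (341,241), tin and cup at left, and calliper beyond. The networks agree with it. Next, a closer look above the blank.

```bash
R1="0.7327 -0.3843 0.12 0 0 -0.6256"; python3 -m jog '0.73 -0.384 0.12 0 0 -0.625;0.73 -0.384 0.12 0 0 -0.625;0.73 -0.384 0.12 0 0 -0.625;0.73 -0.384 0.12 0 0 -0.625;0.73 -0.384 0.12 0 0 -0.625;0.73 -0.384 0.12 0 0 -0.625;0.73 -0.384 0.12 0 0 -0.625;0.73 -0.384 0.12 0 0 -0.625;0.73 -0.384 0.12 0 0 -0.625;0.73 -0.384 0.12 0 0 -0.625;0.73 -0.384 0.12 0 0 -0.625;0.73 -0.384 0.12 0 0 -0.625;0.73 -0.384 0.12 0 0 -0.625;0.73 -0.384 0.12 0 0 -0.625;0.73 -0.384 0.12 0 0 -0.625' 1 25
cat > look.py <<'E'
from h import *
import sys
def look(n,qs):
    w=calibration("wrist"); im=grab_frame("wrist"); save(n,im); out={}
    for q,z in qs.items():
        r=tip_of(q,"wrist")[:2]
        for x in r: print(q,np.round(x["location"],1),round(x["confidence"],2),np.round(atz(w,x["location"],z),1))
        if r: out[q]=ray(w,r[0]["location"])
    return w,im,out
E
python3 - <<'E'
from look import *
s=state();print(s["ee_pos"],s["ee_rot"],s["qpos"])
w,im,o=look("w1.png",dict(blank_mid=25))
t=calibration("top")
if o: print(tri([o["blank_mid"],ray(t,(341.4,240.9))]))
r=spot_in("blank_mid","wrist")[:1];print(r)
if r:
  b=r[0]["rect"];print(atz(w,((b[0]+b[2])/2,(b[1]+b[3])/2),30))
E
```

```text
time_s: 2.25
ee_pos: [472.0, -238.8, 176.3]
ee_rot: [180.0, 0.0, 75.8]
force: [-0.5, -0.6, -0.0]
gripper_width: 90.7
[ 471.97318745 -238.7802053   176.27983033] [1.79977196e+02 2.68149190e-02 7.58258433e+01] [-2.80693303e+01  1.68485372e+01  1.00948275e+02 -2.32411788e-02
  6.21746130e+01 -1.38843357e+01]
blank_mid [256.5 174.2] 0.96 [ 473.  -229.5   25. ]
[ 470.34338013 -247.29403238  -35.10012037]
[{'rect': [226.9, 145.8, 293.8, 211.8], 'confidence': 0.63}]
[ 475.93285298 -233.94165464   30.        ]
```

View pics/w1.png

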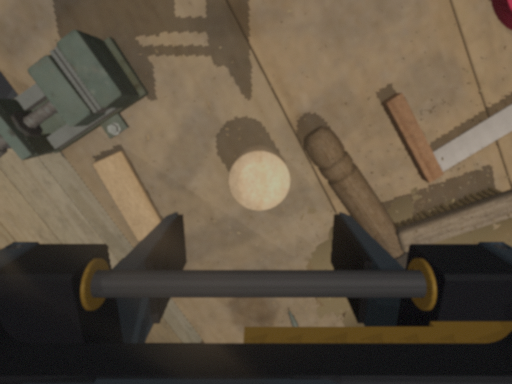

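The blank is the pale disc at about (260,180); the gavel-like tool at the right comes near the right finger, so I narrow the opening to 76 mm. Fitting the disc.

Run:
```python
from h import *
from scipy.optimize import least_squares
im=cv2.imread("pics/w1.png"); g=im[:,:,0].astype(int)
print(g[180,215:300:5],im[180,260],im[180,305])
hsv=cv2.cvtColor(im,cv2.COLOR_BGR2GRAY); m=(hsv>170).astype(np.uint8)
n,l,st,c=cv2.connectedComponentsWithStats(m); k=l[180,260]; print(st[k],c[k])
w=calibration("wrist")
b=st[k]; pc=(b[0]+b[2]/2-.5,b[1]+b[3]/2-.5)
for z in (25,35,44): print(z,atz(w,pc,z))
# silhouette model: bounding box of circles r30 z10..44
def box(P):
    a=np.linspace(0,2*np.pi,180); pts=[[P[0]+30*np.cos(x),P[1]+30*np.sin(x),z] for z in(10,44) for x in a]+[[P[0]+25*np.cos(x),P[1]+25*np.sin(x),z] for z in(0,50) for x in a]
    q=proj(w,pts); return np.r_[q.min(0),q.max(0)]
obs=np.r_[b[0]-.5,b[1]-.5,b[0]+b[2]-.5,b[1]+b[3]-.5]
r=least_squares(lambda P:box(P)-obs,[474,-235]);print(r.x,r.fun)
```

```text
[ 96  95  88 115 118 122 133 137 138 135 133 141 145 139 140 110  90] [135 168 186] [ 90 113 133]
[     0      0    512    384 195624] [255.44275753 191.5564808 ]
25 [ 467.62271408 -246.94976206   25.        ]
35 [ 468.44085941 -244.03817867   35.        ]
44 [ 469.1771902  -241.41775362   44.        ]
[ 470.40439421 -236.72350152] [ 225.23664829  151.02026916 -225.18190599 -168.01104972]
```

Run:
```python
from h import *
from scipy.optimize import least_squares
im=cv2.imread("pics/w1.png")
hsv=cv2.cvtColor(im,cv2.COLOR_BGR2GRAY); m=(hsv>138).astype(np.uint8); m[:,:200]=0;m[:,320:]=0;m[240:]=0
n,l,st,c=cv2.connectedComponentsWithStats(cv2.morphologyEx(m,cv2.MORPH_OPEN,np.ones((5,5)))); k=l[180,260]; b=st[k]; print(b,c[k])
w=calibration("wrist")
def box(P):
    a=np.linspace(0,2*np.pi,180); pts=[[P[0]+30*np.cos(x),P[1]+30*np.sin(x),z] for z in(10,44) for x in a]+[[P[0]+25*np.cos(x),P[1]+25*np.sin(x),z] for z in(0,50) for x in a]
    q=proj(w,pts); return np.r_[q.min(0),q.max(0)]
obs=np.r_[b[0]-.5,b[1]-.5,b[0]+b[2]-.5,b[1]+b[3]-.5]
r=least_squares(lambda P:box(P)-obs,[474,-235]);print(r.x,r.fun)
print(rows([r.x[0],r.x[1],31]))
```

```text
[ 229  151   61   59 2824] [259.50212465 180.28541076]
[ 474.45297042 -234.49093735] [-0.3871565  -2.97151958  0.38743832  3.0415816 ]
[0.009  0.0024 0.2904]
```

```bash
python3 -m jog '0.006 0.003 0.15 0 0 0;0.006 0.003 0.15 0 0 0;0.006 0.003 0.2 0 0 0;0.006 0.003 0.25 0 0 0;0.006 0.003 0.2826 0 0 0;0.006 0.003 0.2826 0 0 0;0.006 0.003 0.2826 0 0 0' 0.67 25
python3 -m jog '0 0 0 0 0 0;0 0 0 0 0 0;0 0 0 0 0 0;0 0 0 0 0 0;0 0 0 0 0 0;0 0 0 0 0 0' -1 25
```

```text
time_s: 2.98
ee_pos: [473.9, -236.3, 34.6]
ee_rot: [-179.9, -0.0, 75.8]
force: [0.6, -0.1, 0.2]
gripper_width: 75.9
time_s: 3.48
ee_pos: [474.5, -236.7, 35.9]
ee_rot: [179.9, 0.0, 75.8]
force: [-1.5, 0.6, 6.5]
gripper_width: 58.8
```

```bash
python3 -m jog '0 0 -0.05 0 0 0;0 0 -0.12 0 0 0;0 0 -0.2 0 0 0;0.08 0 -0.28 0 0 0;0.16 -0.004 -0.28 0 0 0;0.24 -0.004 -0.28 0 0 0;0.32 -0.004 -0.28 0 0 0;0.4 -0.004 -0.28 0 0 0;0.48 -0.004 -0.28 0 0 0;0.54 -0.004 -0.28 0 0 0;0.58 -0.004 -0.28 0 0 0;0.58 -0.004 -0.28 0 0 0;0.58 -0.004 -0.28 0 0 0;0.58 -0.004 -0.28 0 0 0'
python3 - <<'E'
from look import *
s=state();print(s["ee_pos"],s["ee_rot"],s["gripper_width"],s["force"])
w,im,o=look("w2.png",dict(nest=18,well_block=18,knob_grip=48,jig=0,jaw=18))
cv2.imwrite("pics/w2b.png",cv2.resize(im[:,:,::-1],None,fx=1.5,fy=1.5,interpolation=3))
t=calibration("top");tp=dict(nest=(249.9,215.9),well_block=(218.6,208.3),knob_grip=(221.9,207.5),jig=(239.4,213.6))
for k in tp:
    if k in o: print("tri",k,np.round(tri([o[k],ray(t,tp[k])]),1))
E
```

```text
time_s: 4.65
ee_pos: [543.1, 44.5, 175.5]
ee_rot: [180.0, 0.1, 75.8]
force: [0.3, -0.4, -2.2]
gripper_width: 58.2
[543.10515596  44.47722167 175.53694127] [1.79967794e+02 8.19977118e-02 7.58099473e+01] 58.22629537851266 [ 0.30309194 -0.4352249  -2.18703346]
nest [258.4 152.9] 0.6 [551.1  73.4  18. ]
nest [258.6 180.6] 0.58 [544.1  44.9  18. ]
knob_grip [246.   73.9] 0.85 [558.7 147.3  48. ]
jig [253.7 146.5] 0.62 [547.2  78.5   0. ]
jig [257.1 150.7] 0.42 [549.7  73.2   0. ]
jaw [258.4 150.4] 0.85 [551.8  75.9  18. ]
tri nest [ 545.6   50.5 -121.8]
tri knob_grip [560.7 129.9 183.3]
tri jig [548.8  82.   25.8]
```

View pics/w2b.png

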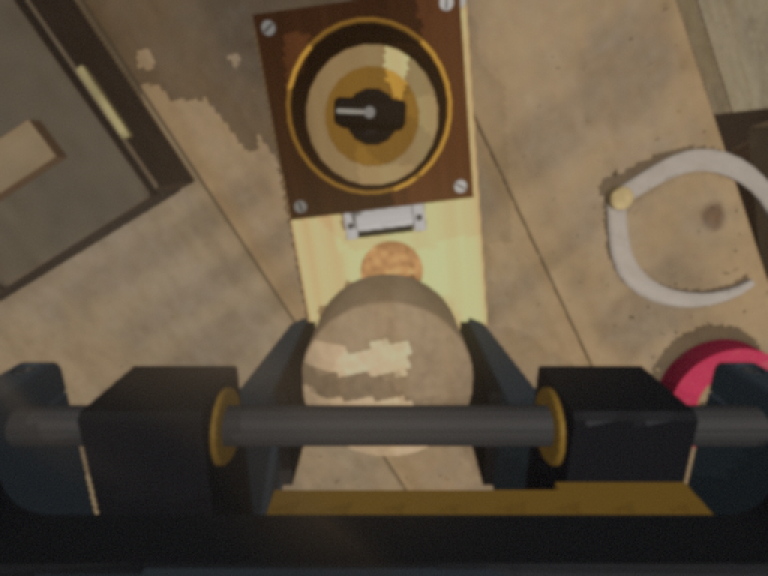

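Run:
```python
from h import *
w=calibration("wrist")
P=lambda x,y,z:atz(w,(x/1.5-.17,y/1.5-.17),z)
bl,br,tl=P(291,217,68),P(473,196,68),P(254,15,68)
print("corners",bl,br,tl,np.linalg.norm(br-bl),np.linalg.norm(tl-bl))
e=br-bl;print("yaw front",np.degrees(np.arctan2(e[1],e[0])));e=tl-bl;print("yaw left",np.degrees(np.arctan2(e[1],e[0]))-90)
print("centre by corners",(br+tl)/2)
sc=[P(268,27,68),P(446,3,68),P(461,187,68),P(301,207,68)]
print("screws",np.mean(sc,0))
for a,b in((0,1),(3,2)):
  e=sc[b]-sc[a];print(np.degrees(np.arctan2(e[1],e[0])),np.linalg.norm(e))
for a,b in((3,0),(2,1)):
  e=sc[b]-sc[a];print(np.degrees(np.arctan2(e[1],e[0]))-90,np.linalg.norm(e))
print("rim",P((287+452)/2,(17+194)/2,68))
l=[P(292,222,18),P(309,305,18)];r=[P(478,210,18),P(487,318,18)]
for q in(l,r):
  e=q[0]-q[1];print("edge",q,np.degrees(np.arctan2(e[1],e[0]))-90)
print("jaw ends",P(345,238,49),P(424,229,49)); print("knob",P(370,112,59.5))
a=P(337,111,59.5);b=P(404,118,59.5)
print("wing ends",a,b,np.linalg.norm(a-b),np.degrees(np.arctan2((b-a)[1],(b-a)[0])))
```

```text
corners [501.96666803 101.8992032   68.        ] [604.67604974  87.87908744  68.        ] [515.03868809 203.4369111   68.        ] 103.66185768256072 102.37569943170327
yaw front -7.7729924733459
yaw left -7.335938658212385
centre by corners [559.85736892 145.65799927  68.        ]
screws [559.61313124 145.4121269   68.        ]
-7.48535104194415 90.61261228821657
-7.2757769502897505 90.687361673284
-6.899134949413693 91.35707442323675
-6.850332559953671 91.02617169924014
rim [560.51509105 148.00794727  68.        ]
edge [array([489.61235015,  94.31674427,  18.        ]), array([483.17076683,  34.19562948,  18.        ])] -6.115536837604168
edge [array([614.12355004,  70.97940212,  18.        ]), array([605.60991892,  -7.35812425,  18.        ])] -6.202495611488388
jaw ends [525.85650623  79.66753872  49.        ] [574.55922429  73.04188233  49.        ]
knob [559.81930889 145.52850901  59.5       ]
wing ends [542.33560295 150.50985755  59.5       ] [577.25008733 137.88899205  59.5       ] 37.12556350256436 -19.873877368700455
```

Picture 3 (w2): well block with brass rim centred near (247,72), wing near (247,75), blank held, jaw at (256,155). Geometry checks out: the block edges come to 103–104 mm, yaw is about −7.1°, well centre is (559.8,145.6), and the nest works out at about (547.2,44.4). Next I'll step back to see the jaw–stop gap past the held blank.

```bash
python3 -m jog '-0.08 0.015 0 0 0 -0.04;-0.15 0.03 0 0 0 -0.078;-0.177 0.03 0 0 0 -0.078;-0.177 0.03 0 0 0 -0.078;-0.177 0.03 0 0 0 -0.078;-0.177 0.03 0 0 0 -0.078'
python3 - <<'E'
from look import *
s=state();print(s["ee_pos"],s["ee_rot"],s["gripper_width"])
w,im,o=look("w3.png",dict(nest=18,jaw=18))
cv2.imwrite("pics/w3b.png",cv2.resize(im[0:200,150:366,::-1],None,fx=3,fy=3,interpolation=3))
n=np.array([547.2,44.4,18]);x=np.array([.9923,-.1236,0]);y=np.array([.1236,.9923,0])
print(proj(w,[n,n+20*x,n+34*y+[0,0,31],n-34*y+[0,0,22]]))
E
```

```text
time_s: 5.45
ee_pos: [536.2, -44.8, 175.9]
ee_rot: [179.9, 0.0, 82.7]
force: [-0.4, -0.1, -0.2]
gripper_width: 58.4
[536.20116746 -44.80400411 175.93396674] [1.79932683e+02 3.86695459e-03 8.26919782e+01] 58.358786997734136
nest [254.8  96. ] 0.57 [544.4  40.8  18. ]
nest [256.5 234.7] 0.34 [ 527.  -105.8   18. ]
jaw [258.7  55. ] 0.94 [552.8  76.8  18. ]
jaw [256.2  55.9] 0.6 [550.4  76.3  18. ]
[[257.17699525  91.8135437 ]
 [277.75993509  91.73417775]
 [256.94924167  48.18162872]
 [257.31176528 129.46752202]]
```

View pics/w3b.png

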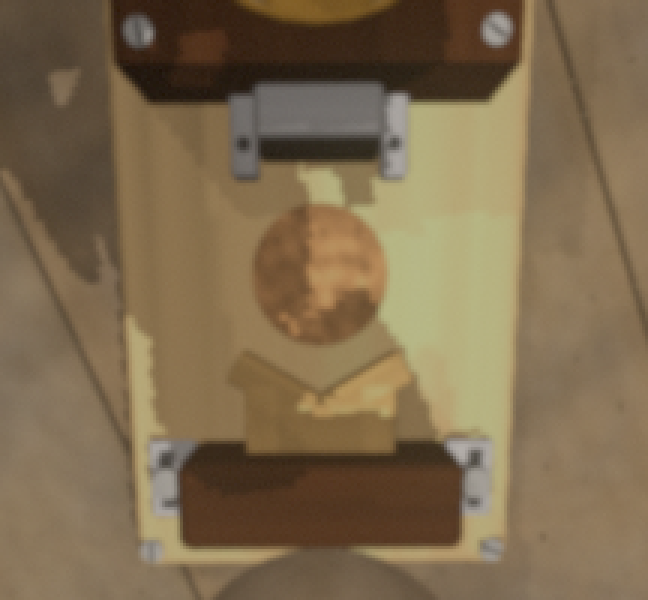

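Run:
```python
from h import *
w=calibration("wrist")
n=np.array([547.2,44.4,18]);x=np.array([.9923,-.1236,0]);y=np.array([.1236,.9923,0])
def P(c,r,z):
    p=atz(w,(c/3+150-.33,r/3-.33),z)-n; return np.round([p@x,p@y],1)
for nm,a in dict(apex=(321,391,48),tipL=(246,351,48),tipR=(403,351,48),rubtop=(320,138,48),metaltop=(320,137,49),rubbot=(320,160,32),disc=(320,275,18),discL=(253,275,18),discR=(387,275,18),scrL=(151,550,18),scrR=(491,548,18)).items(): print(nm,P(*a))
```

```text
apex [ -0.6 -33.3]
tipL [-23.  -21.5]
tipR [ 23.9 -21.6]
rubtop [-0.7 36.5]
metaltop [-0.7 36.6]
rubbot [-0.8 33. ]
disc [-1.   0.8]
discL [-22.6   0.9]
discR [20.7  0.8]
scrL [-60.9 -91.2]
scrR [ 59.1 -90.8]
```

Run:
```python
from h import *
w=calibration("wrist"); s=state(); Rm=R.from_euler('xyz',s["ee_rot"],degrees=True); p=np.array(s["ee_pos"])
a=np.linspace(0,2*np.pi,180)
for off in(-3,0,3):
  c=p+Rm.apply([off,0,0])
  out=[]
  for dz,r in((0,25),(4,28),(10,30),(44,30),(50,25)):
    q=proj(w,[[c[0]+r*np.cos(t),c[1]+r*np.sin(t),p[2]-35.9+dz] for t in a]); out+=[q[:,1].min().round(1),q[:,1].max().round(1)]
  print(off,out)
im=cv2.imread("pics/w3.png"); print(im[172:215,257].mean(1).astype(int), im[285:320,257].mean(1).astype(int))
print(rows([546.9,45.7,70]),s["ee_rot"])
```

```text
-3 [np.float64(196.7), np.float64(265.1), np.float64(194.2), np.float64(272.0), np.float64(194.0), np.float64(279.6), np.float64(214.1), np.float64(314.1), np.float64(228.1), np.float64(313.9)]
0 [np.float64(192.3), np.float64(261.3), np.float64(189.6), np.float64(268.2), np.float64(189.3), np.float64(275.6), np.float64(208.5), np.float64(309.6), np.float64(222.4), np.float64(309.2)]
3 [np.float64(187.8), np.float64(257.4), np.float64(185.0), np.float64(264.3), np.float64(184.5), np.float64(271.7), np.float64(202.8), np.float64(305.0), np.float64(216.6), np.float64(304.4)]
[ 57  59  58  56  60  57  59  56  58  61  69  81  82  84  85  86  86  87
  86  87  88  88  88  90  89  90  91  94  98 107 112 117 118 122 122 124
 125 124 123 121 119 120 121] [ 65  60  60  59  60  61  59  56  54  52  51  70 105 132 137 139 139 138
 132 117 109 106 105 107 107 109 109 111 112 112 112 110 109 107 111]
[ 0.1814 -0.0018  0.2117] [1.79935611e+02 2.81540955e-02 8.28006008e+01]
```

```bash
python3 -m jog '0.08 -0.002 0 0 0 -0.001;0.15 -0.002 0 0 0 -0.001;0.174 -0.002 0.05 0 0 -0.001;0.174 -0.002 0.12 0 0 -0.001;0.174 -0.002 0.19 0 0 -0.001;0.174 -0.002 0.205 0 0 -0.001;0.174 -0.002 0.205 0 0 -0.001;0.174 -0.002 0.205 0 0 -0.001'
python3 - <<'E'
from h import *
print(rows([546.4,42,70],rpy=[180,0,82.9]))
E
```

```text
time_s: 6.27
ee_pos: [545.6, 42.2, 73.0]
ee_rot: [-179.9, 0.1, 82.9]
force: [-1.4, -1.8, -1.7]
gripper_width: 58.4
[-0.0001  0.0017  0.0059 -0.0009  0.0009  0.0005]
```

```bash
python3 -m jog '0 0.001 0.01 0 0 0;0 0.001 0.018 0 0 0;0 0.001 0.024 0 0 0;0 0.001 0.029 0 0 0;0 0.001 0.029 0 0 0;0 0.001 0.029 0 0 0'
```

```text
time_s: 6.77
ee_pos: [546.9, 41.8, 59.0]
ee_rot: [179.9, 0.1, 82.9]
force: [1.5, -5.9, -0.5]
gripper_width: 58.4
```

```bash
python3 -m jog '-0.003 0 0.003 0 0 0;-0.003 0 0.006 0 0 0;-0.003 0 0.009 0 0 0;-0.003 0 0.009 0 0 0;-0.003 0 0.009 0 0 0'
```

```text
time_s: 7.18
ee_pos: [546.7, 40.7, 54.3]
ee_rot: [180.0, 0.1, 82.9]
force: [0.6, -0.6, -1.5]
gripper_width: 58.4
```

Now free laterally and about 1 mm above the board. I'll touch down.

```bash
python3 -m jog '-0.001 0 0.002 0 0 0;-0.001 0 0.003 0 0 0;-0.001 0 0.003 0 0 0'
```

```text
time_s: 7.43
ee_pos: [546.7, 40.8, 53.9]
ee_rot: [179.9, -0.0, 82.9]
force: [-3.0, 1.8, 6.8]
gripper_width: 58.8
```

Floor contact at the expected height (53.9 mm). Release and withdraw up.

```bash
python3 -m jog '0 0 0 0 0 0;0 0 0 0 0 0;0 0 0 0 0 0;0 0 0 0 0 0' 0.67
python3 -m jog '0 0 -0.04 0 0 0;0 0 -0.1 0 0 0;0 0 -0.16 0 0 0;-0.04 0 -0.22 0 0 0;-0.1 0 -0.24 0 0 0;-0.1 0 -0.24 0 0 0;-0.1 0 -0.24 0 0 0'
python3 - <<'E'
from look import *
s=state();print(s["ee_pos"],s["ee_rot"],s["force"],s["torque"])
w,im,o=look("w4.png",dict(blank_mid=43,knob_grip=48))
cv2.imwrite("pics/w4b.png",cv2.resize(im[0:260,130:386,::-1],None,fx=2.3,fy=2.3,interpolation=3))
E
```

```text
time_s: 7.77
ee_pos: [546.7, 40.8, 53.8]
ee_rot: [179.9, -0.0, 82.9]
force: [0.8, 0.2, -0.7]
gripper_width: 75.9
time_s: 8.35
ee_pos: [540.6, -9.7, 174.4]
ee_rot: [179.9, -0.0, 82.8]
force: [0.5, -0.1, -1.1]
gripper_width: 75.9
[540.58038108  -9.74587942 174.41478043] [ 1.79868412e+02 -1.81871914e-02  8.27749950e+01] [ 0.46650393 -0.1120126  -1.09546665] [-0.05615745 -0.12274349  0.00658427]
blank_mid [258.3 131. ] 0.68 [548.2  44.6  43. ]
knob_grip [255.3   3. ] 0.97 [558.6 146.4  48. ]
```

View pics/w4b.png

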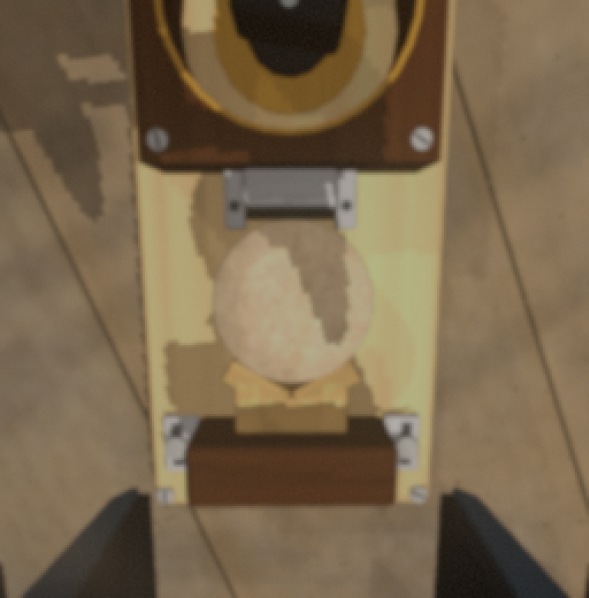

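Picture 5: the blank stands upright in the nest, top at about (257,131), between jaw and V, let go. Now above the well.

Run:
```python
from h import *
print(rows([559.8,145.6,165],rpy=[180,0,160]))
```

```text
[ 3.104e-01  1.600e-03  1.550e-02 -6.000e-04 -7.000e-04 -8.564e-01]
```

```bash
python3 -m jog '0.31 0.0016 0.015 0 0 -0.856;0.31 0.0016 0.015 0 0 -0.856;0.31 0.0016 0.015 0 0 -0.856;0.31 0.0016 0.015 0 0 -0.856;0.31 0.0016 0.015 0 0 -0.856;0.31 0.0016 0.015 0 0 -0.856;0.31 0.0016 0.015 0 0 -0.856;0.31 0.0016 0.015 0 0 -0.856;0.31 0.0016 0.015 0 0 -0.856;0.31 0.0016 0.015 0 0 -0.856;0.31 0.0016 0.015 0 0 -0.856;0.31 0.0016 0.015 0 0 -0.856;0.31 0.0016 0.015 0 0 -0.856;0.31 0.0016 0.015 0 0 -0.856' -0.2
python3 - <<'E'
from look import *
s=state();print(s["ee_pos"],s["ee_rot"],s["qpos"],s["force"],s["torque"])
w,im,o=look("w5.png",dict(knob_grip=48,well_block=18))
cv2.imwrite("pics/w5b.png",cv2.resize(im[50:300,130:386,::-1],None,fx=2.3,fy=2.3,interpolation=3))
E
```

```text
time_s: 9.67
ee_pos: [559.4, 145.9, 164.6]
ee_rot: [-180.0, -0.1, 159.9]
force: [0.7, 0.8, 0.1]
gripper_width: 36.7
[559.43243507 145.89926651 164.60123389] [-1.79961236e+02 -1.36962312e-01  1.59882288e+02] [ 1.34537442e+01  2.16931895e+01  9.53317923e+01  4.87047874e-02
  6.31105787e+01 -5.64506695e+01] [0.68425717 0.81512627 0.14910238] [ 0.07052532 -0.16957277  0.00232402]
knob_grip [255.9 193.9] 0.65 [559.5 143.5  48. ]
well_block [259.5 185. ] 0.91 [560.5 146.9  18. ]
```

View pics/w5b.png

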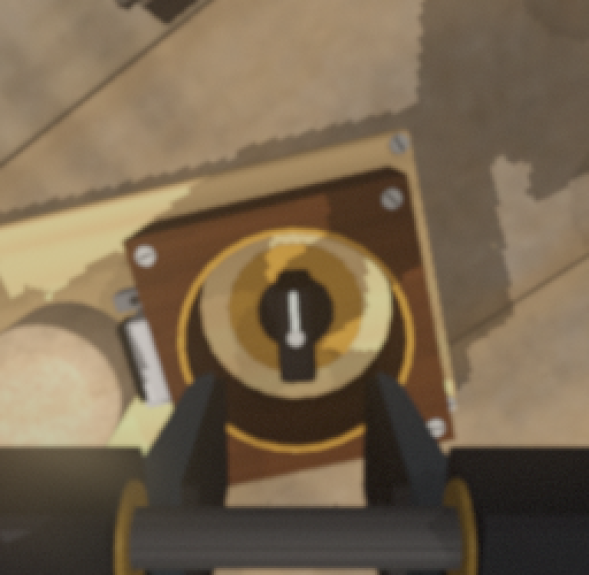

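Run:
```python
from h import *
w=calibration("wrist")
P=lambda c,r,z:atz(w,(c/2.3+130-.28,r/2.3+50-.28),z)
print("rim",P(296,340,68)); a=P(294.5,270,59.5);b=P(297,382,59.5);print("wing",(a+b)/2,np.linalg.norm(a-b),np.degrees(np.arctan2((a-b)[1],(a-b)[0])))
print(P(295,337,59.5))
c=(P(145,257,68)+P(436,428,68))/2;print("screw diag",c)
```

```text
rim [558.02413799 146.34018496  68.        ]
wing [555.76619429 147.0889589   59.5       ] 45.14165881548339 161.15440817375236
[559.3283324  145.46563594  59.5       ]
screw diag [560.13195239 145.5480978   68.        ]
```

```bash
python3 -m jog '-0.0006 0 0.06 0 0 0;-0.0006 0 0.11 0 0 0;-0.0006 0 0.15 0 0 0;-0.0006 0 0.18 0 0 0;-0.0006 0 0.2 0 0 0;-0.0006 0 0.215 0 0 0;-0.0006 0 0.225 0 0 0;-0.0006 0 0.225 0 0 0;-0.0006 0 0.225 0 0 0' -0.34
python3 -c "
from h import *
s=state();print(s['force'],s['torque'],s['ee_pos'])"
python3 -m jog '0 0 0 0 0 0;0 0 0 0 0 0;0 0 0 0 0 0;0 0 0 0 0 0;0 0 0 0 0 0;0 0 0 0 0 0' -1 40
python3 -c "
from h import *
s=state();print(s['force'],s['torque'],s['ee_pos'],s['ee_rot'],s['qpos'][5])"
```

```text
time_s: 10.57
ee_pos: [560.2, 145.6, 53.0]
ee_rot: [180.0, -0.0, 159.9]
force: [-0.4, -1.0, 0.6]
gripper_width: 30.1
[-0.43013588 -0.97138857  0.62679156] [ 0.07327361 -0.15358329 -0.00477329] [560.20049776 145.6482449   53.03377738]
time_s: 11.07
ee_pos: [560.7, 145.6, 53.9]
ee_rot: [180.0, 0.0, 159.9]
force: [-0.0, -1.5, 5.8]
gripper_width: 15.0
[-0.02074539 -1.48518822  5.75107583] [-0.28003641 -0.07247836 -0.09908083] [560.66637336 145.56579495  53.86170144] [1.79955537e+02 2.38703432e-02 1.59906967e+02] -56.524050922747556
```

```bash
cat > q.py <<'E'
from h import *
s=state();print("t%.2f yaw %.2f th~%.3f Tz %.3f F %s w %.1f pos %s"%(s["time_s"],s["ee_rot"][2],np.radians(172.9-s["ee_rot"][2]),s["torque"][2],np.round(s["force"],1),s["gripper_width"],np.round(s["ee_pos"],1)))
E
python3 -m jog '0 0 0 0 0 0.04;0 0 0 0 0 0.08;0 0 0 0 0 0.12;0 0 0 0 0 0.16;0 0 0 0 0 0.2' >/dev/null; python3 q.py
python3 -m jog '0 0 0 0 0 0.04;0 0 0 0 0 0.08' >/dev/null; python3 q.py
python3 -m jog '0 0 0 0 0 0.03;0 0 0 0 0 0.06' >/dev/null; python3 q.py
python3 -m jog '0 0 0 0 0 0.03;0 0 0 0 0 0.06' >/dev/null; python3 q.py
```

```text
t11.48 yaw 141.83 th~0.542 Tz 0.359 F [-1.9 -2.1  3.4] w 14.9 pos [560.4 145.   53.9]
t11.65 yaw 134.53 th~0.670 Tz 0.328 F [-0.5 -1.4  1.9] w 14.9 pos [560.2 144.8  53.9]
t11.82 yaw 129.07 th~0.765 Tz 0.325 F [ 0.4 -0.2  2. ] w 15.1 pos [560.1 144.7  53.9]
t11.98 yaw 123.61 th~0.860 Tz 0.293 F [ 0.1 -1.4  1.5] w 14.8 pos [559.9 144.5  53.9]
```

```bash
python3 -m jog '0 0 0 0 0 0.03;0 0 0 0 0 0.06' >/dev/null; python3 q.py
python3 -m jog '0 0 0 0 0 0.03;0 0 0 0 0 0.06' >/dev/null; python3 q.py
python3 -m jog '0 0 0 0 0 0.03;0 0 0 0 0 0.06' >/dev/null; python3 q.py
python3 -m jog '0 0 0 0 0 0.03;0 0 0 0 0 0.06' >/dev/null; python3 q.py
```

```text
t12.15 yaw 118.16 th~0.955 Tz 0.366 F [-0.1 -1.5  1.9] w 14.8 pos [559.7 144.5  53.9]
t12.32 yaw 112.70 th~1.051 Tz 0.263 F [-0.6 -1.8  1.8] w 14.7 pos [559.6 144.4  53.9]
t12.48 yaw 107.24 th~1.146 Tz 0.347 F [-0.8 -0.1  2.3] w 14.6 pos [559.4 144.3  53.9]
t12.65 yaw 101.79 th~1.241 Tz 0.351 F [-1.6 -1.3  2.1] w 14.6 pos [559.2 144.3  53.9]
```

```bash
sed -i '$a import sys; sys.exit(s["torque"][2]>0.43)' q.py
python3 -m jog '0 0 0 0 0 0.03' >/dev/null; python3 q.py &&
python3 -m jog '0 0 0 0 0 0.03' >/dev/null && python3 q.py &&
python3 -m jog '0 0 0 0 0 0.03' >/dev/null && python3 q.py &&
python3 -m jog '0 0 0 0 0 0.03' >/dev/null && python3 q.py &&
python3 -m jog '0 0 0 0 0 0.03' >/dev/null && python3 q.py &&
python3 -m jog '0 0 0 0 0 0.03' >/dev/null && python3 q.py &&
python3 -m jog '0 0 0 0 0 0.03' >/dev/null && python3 q.py &&
python3 -m jog '0 0 0 0 0 0.03' >/dev/null && python3 q.py
```

```text
t12.73 yaw 99.04 th~1.289 Tz 0.351 F [-0.4  0.3  2. ] w 14.8 pos [559.1 144.2  53.9]False
```

```bash
sed -i 's/sys.exit(\(.*\))$/sys.exit(int(\1))/' q.py
python3 -m jog '0 0 0 0 0 0.03' >/dev/null; python3 q.py &&
python3 -m jog '0 0 0 0 0 0.03' >/dev/null && python3 q.py &&
python3 -m jog '0 0 0 0 0 0.03' >/dev/null && python3 q.py &&
python3 -m jog '0 0 0 0 0 0.03' >/dev/null && python3 q.py &&
python3 -m jog '0 0 0 0 0 0.03' >/dev/null && python3 q.py &&
python3 -m jog '0 0 0 0 0 0.03' >/dev/null && python3 q.py &&
python3 -m jog '0 0 0 0 0 0.03' >/dev/null && python3 q.py &&
python3 -m jog '0 0 0 0 0 0.03' >/dev/null && python3 q.py
```

```text
t12.82 yaw 96.30 th~1.337 Tz 0.415 F [ 0.3 -1.1  1.6] w 14.7 pos [559.  144.2  53.9]
t12.90 yaw 93.56 th~1.385 Tz 0.446 F [-0.4 -1.4  1.7] w 14.4 pos [558.8 144.2  53.9]
```

```bash
python3 -m jog '0 0 0 0 0 0.012' >/dev/null; python3 q.py ; python3 -m jog '0 0 0 0 0 0.012' >/dev/null; python3 q.py
```

```text
t12.98 yaw 92.47 th~1.404 Tz 0.354 F [ 0.3 -0.4  1.3] w 15.0 pos [558.8 144.2  53.9]
t13.07 yaw 91.41 th~1.422 Tz 0.489 F [ 0.4 -0.8  1.9] w 14.7 pos [558.8 144.2  53.9]
```

```bash
cat > m.py <<'E'
from h import *
T=[];Y=[];E=[]
for i in range(10):
    s=state();T.append(s["torque"][2]);Y.append(s["ee_rot"][2]);E.append(s["effort"][5]);grab_frame("wrist")
print("t%.2f yaw %.2f th~%.3f Tz mean %.3f sd %.3f eff %.3f"%(s["time_s"],np.mean(Y),np.radians(172.9-np.mean(Y)),np.mean(T),np.std(T),np.mean(E)),np.round(T,2),np.round(E,2))
E
python3 m.py; python3 -m jog '0 0 0 0 0 0.012' >/dev/null; python3 m.py
```

```text
t13.52 yaw 91.40 th~1.422 Tz mean 0.303 sd 0.073 eff 0.304 [0.49 0.36 0.28 0.21 0.32 0.3  0.24 0.29 0.27 0.28] [0.28 0.44 0.35 0.27 0.27 0.28 0.28 0.29 0.29 0.3 ]
t14.10 yaw 90.29 th~1.442 Tz mean 0.302 sd 0.081 eff 0.274 [0.5  0.42 0.26 0.27 0.27 0.3  0.23 0.25 0.26 0.25] [0.15 0.42 0.37 0.28 0.26 0.26 0.25 0.25 0.25 0.24]
```

Readings are noisy. I'll back off, then retighten in equal small steps so the free baseline and the grip are measured in the same way.

```bash
cat > g.py <<'E'
from h import *
import os
s=state();a=s["torque"][2];grab_frame("wrist");u=state();th=np.radians(172.9-u["ee_rot"][2])
print("%.3f Tz %.3f %.3f eff %.3f w %.1f"%(th,a,u["torque"][2],u["effort"][5],u["gripper_width"]))
open("log.txt","a").write("%f %f %f %f\n"%(th,a,u["torque"][2],u["effort"][5]))
E
python3 -m jog '0 0 0 0 0 -0.04;0 0 0 0 0 -0.08;0 0 0 0 0 -0.12;0 0 0 0 0 -0.16;0 0 0 0 0 -0.2;0 0 0 0 0 -0.24;0 0 0 0 0 -0.24' ; python3 -m jog '0 0 0 0 0 0.012;0 0 0 0 0 0.024'>/dev/null
python3 -m jog '0 0 0 0 0 0.012' >/dev/null; python3 g.py
python3 -m jog '0 0 0 0 0 0.012' >/dev/null; python3 g.py
python3 -m jog '0 0 0 0 0 0.012' >/dev/null; python3 g.py
python3 -m jog '0 0 0 0 0 0.012' >/dev/null; python3 g.py
python3 -m jog '0 0 0 0 0 0.012' >/dev/null; python3 g.py
python3 -m jog '0 0 0 0 0 0.012' >/dev/null; python3 g.py
python3 -m jog '0 0 0 0 0 0.012' >/dev/null; python3 g.py
python3 -m jog '0 0 0 0 0 0.012' >/dev/null; python3 g.py
python3 -m jog '0 0 0 0 0 0.012' >/dev/null; python3 g.py
python3 -m jog '0 0 0 0 0 0.012' >/dev/null; python3 g.py
python3 -m jog '0 0 0 0 0 0.012' >/dev/null; python3 g.py
python3 -m jog '0 0 0 0 0 0.012' >/dev/null; python3 g.py
python3 -m jog '0 0 0 0 0 0.012' >/dev/null; python3 g.py
python3 -m jog '0 0 0 0 0 0.012' >/dev/null; python3 g.py
python3 -m jog '0 0 0 0 0 0.012' >/dev/null; python3 g.py
python3 -m jog '0 0 0 0 0 0.012' >/dev/null; python3 g.py
```

```text
time_s: 14.73
ee_pos: [559.5, 144.4, 53.9]
ee_rot: [-179.9, 0.2, 111.9]
force: [1.3, 0.6, -0.5]
gripper_width: 15.0
1.126 Tz 0.357 0.206 eff 0.296 w 14.9
1.148 Tz 0.369 0.191 eff 0.294 w 15.2
1.169 Tz 0.297 0.304 eff 0.302 w 15.0
1.190 Tz 0.370 0.225 eff 0.311 w 14.9
1.212 Tz 0.392 0.304 eff 0.319 w 14.8
1.233 Tz 0.399 0.247 eff 0.328 w 14.9
1.254 Tz 0.358 0.284 eff 0.338 w 14.7
1.276 Tz 0.409 0.276 eff 0.347 w 14.7
1.297 Tz 0.349 0.300 eff 0.357 w 14.7
1.318 Tz 0.404 0.272 eff 0.366 w 14.9
1.340 Tz 0.412 0.301 eff 0.375 w 14.8
1.361 Tz 0.391 0.394 eff 0.384 w 14.8
1.382 Tz 0.417 0.342 eff 0.393 w 14.9
1.403 Tz 0.553 0.310 eff 0.403 w 14.5
1.425 Tz 0.437 0.372 eff 0.413 w 14.8
1.446 Tz 0.459 0.347 eff 0.423 w 15.1
```

Effort of joint 6 is a very clean signal: flat at 0.295, then rising about 0.0093 per step (2.7 N per step), now around 37–39 N. Six more equal steps are needed for about 55 N.

```bash
python3 -m jog '0 0 0 0 0 0.012' >/dev/null; python3 g.py
python3 -m jog '0 0 0 0 0 0.012' >/dev/null; python3 g.py
python3 -m jog '0 0 0 0 0 0.012' >/dev/null; python3 g.py
python3 -m jog '0 0 0 0 0 0.012' >/dev/null; python3 g.py
python3 -m jog '0 0 0 0 0 0.012' >/dev/null; python3 g.py
python3 -m jog '0 0 0 0 0 0.012' >/dev/null; python3 g.py
python3 - <<'E'
import numpy as np
d=np.loadtxt("log.txt");b=d[:2];print("rise eff N",(d[-3:].mean(0)[3]-b[:,3].mean())/.0035,"Tz1",d[-5:,1].mean(),d[:4,1].mean(),"Tz2",d[-5:,2].mean(),d[:4,2].mean())
print("slope Tz1",np.polyfit(d[:,0],d[:,1],1)[0],"Tz2",np.polyfit(d[:,0],d[:,2],1)[0],"eff",np.polyfit(d[2:,0],d[2:,3],1)[0])
E
```

```text
1.467 Tz 0.480 0.415 eff 0.434 w 14.6
1.488 Tz 0.476 0.415 eff 0.444 w 14.6
1.510 Tz 0.501 0.427 eff 0.455 w 15.0
1.531 Tz 0.538 0.420 eff 0.466 w 14.9
1.552 Tz 0.471 0.407 eff 0.477 w 14.9
1.573 Tz 0.502 0.448 eff 0.488 w 14.9
rise eff N 51.859047619047594 Tz1 0.49765440000000005 0.34826225 Tz2 0.4232114 0.231303
slope Tz1 0.40274712219703146 Tz2 0.5060950062158877 eff 0.4573577150264367
```

Effort rise 0.193 N m corresponds to 55 N; the wrist torque gives 49–61 N. That's on target, so let go gently and withdraw.

```bash
python3 -m jog '0 0 0 0 0 0;0 0 0 0 0 0;0 0 0 0 0 0;0 0 0 0 0 0' -0.34
python3 -m jog '0 0 -0.02 0 0 0;0 0 -0.06 0 0 0;0 0 -0.12 0 0 0;0 0 -0.2 0 0 0;0 0 -0.24 0 0 0;0 0 -0.24 0 0 0;0 0 -0.24 0 0 0'
python3 -m jog '-0.08 0 -0.04 0 0 0;-0.16 0 -0.05 0 0 0;-0.22 0 -0.05 0 0 0;-0.22 0 -0.05 0 0 0;-0.22 0 -0.05 0 0 0'
python3 - <<'E'
from look import *
s=state();print(s["force"],s["ee_pos"])
w,im,o=look("w6.png",dict(blank_mid=43,knob_grip=48))
cv2.imwrite("pics/w6b.png",cv2.resize(im[0:300,100:412,::-1],None,fx=2,fy=2,interpolation=3))
E
```

```text
time_s: 18.17
ee_pos: [558.5, 144.3, 53.7]
ee_rot: [-179.9, 0.3, 82.7]
force: [0.7, 0.1, 0.4]
gripper_width: 30.3
time_s: 18.75
ee_pos: [559.4, 145.1, 175.6]
ee_rot: [179.9, 0.2, 82.7]
force: [-0.7, -0.4, -0.2]
gripper_width: 30.2
time_s: 19.17
ee_pos: [544.3, 34.8, 199.7]
ee_rot: [-179.9, 0.2, 82.5]
force: [-0.4, 0.5, -0.2]
gripper_width: 30.4
[-0.35439831  0.53246723 -0.20476608] [544.29459017  34.82381709 199.72366959]
blank_mid [257.4 172.8] 0.63 [544.8  43.6  43. ]
knob_grip [259.3  65.2] 0.82 [560.1 146.2  48. ]
```

View pics/w6b.png

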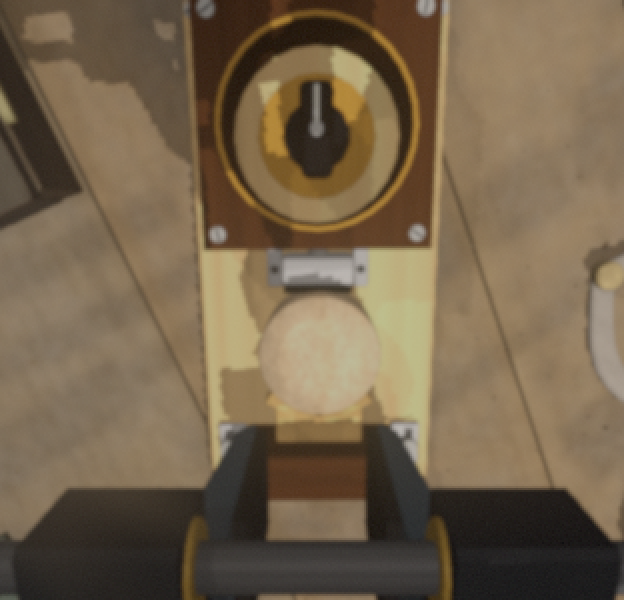

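The blank at (260,176) sits in the V with the jaw against it, the wing at (258,65) has stayed where it was turned, and the hand is clear.

```bash
python3 -c "from workcell import *; print(job_done())"
```

```text
the job is handed in; nothing more can be done
None
```

I put the blank upright in the nest, let go of it, clamped it with the knob to an estimated 55 N, withdrew and handed the job in. `job_done()` gave no verdict, so the result is not confirmed.

- **Placing:** The blank brushed the jaw at about 6 N on the way down, so I shifted it 1.5 mm and lowered it to the board. The picture afterwards showed it upright and free between the jaw and the V.
- **Clamping:** I turned the knob in one hold until I had a first feel of the grip. I then backed off and retightened in equal small steps to about 1.57 rad, so free turning and grip were measured the same way.
- **Force:** The joint-6 torque rose smoothly from 0.295 to 0.488 N m, which is about 55 N. The noisier wrist torque put it between 49 and 61 N, all within 40–75 N. The free-turning baseline rests on only two small-step readings, and the real force could be a few newtons above or below 55 N.
- **Last picture:** The hand is clear with no force on it, the wing is where I left it, and the blank is seated in the V with the jaw against it. I used 19 s of the 67 s.
- **Not checked:** I did not look at the cup and the wax tin again; the arm never went near them. The calliper showed only partly in the last picture, and I did not measure it.

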